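Set the status flags of two tube racks

ROBOT

A 7-joint arm with a two-finger parallel gripper is mounted at the origin on the work surface. World frame = base frame: x ahead of the robot, y to its left, z up, the work surface at z = 0. Lengths are in m, angles in rad, forces in N, time in s.
With the tool pointing down it reaches from about 0.4 to 0.925 m from the base axis. Payload 5.6 kg.
Tool frame: the origin (TCP) lies midway between the tips of the shut fingers; the grasp point (between the pads) lies behind it (r.pinch_z is the x of the grasp point in the tool frame, in m); x points along the fingers, z is the direction in which the jaws open and shut, and the axes are right-handed (so a half turn about x gives the same grasp; the last joint's range is limited). The gripper opens to 85 mm and grips with 20 to 120 N. Pads are 22 mm wide; open, the fingers measure 114 mm over their backs; the gripper's body (76 mm by 85 mm) begins 54 mm behind the grasp point. The pads swing forward as they close: fully open they stand 13 mm farther back than shut.
Start: joints at [-1.163, 0.468, -0.012, 1.603, 0.006, 1.071, -0.056], TCP at [0.283, 0.585, 0.231] pointing down, gripper open.
Joint ranges: [-2.53, 2.53], [-0.31, 2.02], [-1.57, 1.55], [0.28, 2.44], [-1.29, 4.43], [0.15, 1.84], [-2.92, 2.92]. Speed limits (rad/s): [2.57, 2.57, 3.14, 3.14, 3.14, 3.14, 3.14].

INTERFACE

Orientations are given as a rotation vector (axis times angle).
In Python, from bench import telemetry, grab_frame, camera_params, r, boxes_of, trace, spot_point gives the robot as it stands.
- The arm moves only by the tool move_arm, never from a script. Its argument "moves" is a list of rows, each a list of 7 numbers: the shift along the tool's x, y, z in mm, then the turn, a rotation vector about the tool's x, y, z in degrees, then the opening, from 0 (shut) to 1 (fully open). In form: [[tx, ty, tz, wx, wy, wz, hand], ...]. A call has 1 to 8 rows; each row shifts and turns the pose as measured when the row begins, along the tool's axes as they then stand; what a row does not reach is not made up. A row lasts 1/8 s, in which the tool goes at most 62.5 mm and 10.7 degrees, less where a joint would pass 70% of its speed; a pose out of reach is approached as far as the arm can. A call is refused whole if a number of a shift passes 62.5 or a number of a turn 10.7, either way. A call with a gripper value outside its range is refused whole. The fingers move at their own pace and stop on an object; "squeeze" is the grip in N (left out, the last holds). Time passes only in rows, so rows that do not move let the fingers close. It gives the time, the measured TCP pose, the force and the opening at its end, in the units of the state.
- telemetry.read_state(): the state, without advancing time (a new reading comes with each control period).
- grab_frame(name): name is "side" or "top" or "wrist"; returns the picture (384x512x3 uint8, blue, green, red); there is no depth.
- camera_params(name): a dict with "camera_matrix" (3x3 intrinsics, pixels), "origin" and "orientation" of the camera in the world; the wrist camera has in their place "T_tool_cam" (4x4, takes a point from camera to tool coordinates, whose origin is the TCP and whose axes are the tool frame's). Camera axes: x right, y down, z forward; pixel columns grow to the right and rows downward; lengths in m; the calibration is good to about 2 mm. The wrist camera is an equidistant fisheye: a pixel r from the principal point sees the ray r / f radians off the axis. A picture is of the moment at which its call begins: read the wrist's pose just before it. camera_params takes no time and is no camera call.
- r.job_done(): hands the job in, once; it reports no verdict.
Trained networks look in the newest picture that a camera, given by its name, has taken for a name from the list of things; names that differ only in an ending like _2 or _b are one class to them, and where a whole thing is asked for, a point or a joint stands for the part that bears it (a point fixed in the world has none). Each returns a list of dicts, best first, with "score" (0 to 1); they miss things now and then, are a little off and sometimes report something else, mostly with a low value. They report only what shows in the picture. A call takes as long as a camera call. They do not tell look-alikes from the thing itself.
- boxes_of(label, camera): "at" ([x, y, z] in m, in world coordinates, good to about 4 mm: the middle of the surface that is visible of it).
- trace(label, camera): "mask" (384x512 bool, what is visible of it).
- spot_point(label, camera): "at" ([x, y, z] in m, in world coordinates, good to about 4 mm: a listed point, or the origin of a listed thing).
The state is a dict: "time_s": time; "joint_positions": joint angles; "joint_vel": joint speeds; "joint_torque": joint torques, N m; "eef_pos": TCP position; "tool_rot": TCP orientation; "contact_force": force on the tool from outside, world axes, zero at the start; "wrist_torque": the same for the moment, N m; "gripper_width": finger opening in m.
Only numpy, scipy, OpenCV 4.12 (cv2) and the standard library are available. Lean on these libraries where they do the work, as an engineer would, in place of code of your own. Each camera call takes 0.05 s, during which the arm holds its last target. There are 200 camera calls.

TASK

The flip-over status flags on the two blood-tube racks are the wrong way round: with the fingertips, flip the full rack's flag right over its pivot so that the solid disc shows on top, and flip the empty rack's flag over so that the open ring shows on top, each pushed down level against its stop. Do not lift the racks or shove them out of place, and leave the other things on the bench where they stand.

Things in the scene. Friction and masses are not known exactly. Their poses are not given: they have to be found in the camera images.
- rack_full: The full rack: ten capped tubes fixed in it, tops 92 mm high. Steel base plate 150 (x) x 190 (y) x 8 mm, loose, about 1.6 kg. Origin: centre of its underside; x away from the flag side, y along the rack, z up. White tube holder 55 x 150, 58 mm tall, on the +x half. The flag is on the -x half, at x = -40 mm, with only the base plate beneath it.
- rack_empty: The empty rack: its ten holes hold no tubes. Steel base plate 150 (x) x 190 (y) x 8 mm, loose, about 1.6 kg. Origin: centre of its underside; x away from the flag side, y along the rack, z up. White tube holder 55 x 150, 58 mm tall, on the +x half. The flag is on the -x half, at x = -40 mm, with only the base plate beneath it.
- flag_full (a joint): Flag of the full rack. Angle in rad. 0: level, long arm towards the rack's +y, raised open RING (28 mm) on top. Growing: long arm swings up and over; pi/2: straight up; pi: level, long arm towards -y, raised solid DISC (31 mm) on top. Stops at 0 and pi. Stiff hinge (0.04 N m): stays where left. Starts at 0 to 0.25.
- flag_empty (a joint): Flag of the empty rack. Angle in rad. 0: level, long arm towards the rack's +y, raised open RING (28 mm) on top. Growing: long arm swings up and over; pi/2: straight up; pi: level, long arm towards -y, raised solid DISC (31 mm) on top. Stops at 0 and pi. Stiff hinge (0.04 N m): stays where left. Starts at 2.89 to 3.14.
- pivot_full (a point): Full rack: pivot of the flag, 60 mm above the bench, mid-flag; axes as the rack's; pivot axis = x. Flag: flat white plate, 5 mm thick, 36 wide (x); long arm reaches 75 mm from the pivot, a short tail in the same plane 30 mm to the other side; pressing the tail down raises the arm. Held between two posts 12 mm thick (y), 48 mm apart, tops 8 mm above the pivot.
- pivot_empty (a point): Empty rack: pivot of the flag, 60 mm above the bench, mid-flag; axes as the rack's; pivot axis = x. Flag: flat white plate, 5 mm thick, 36 wide (x); long arm reaches 75 mm from the pivot, a short tail in the same plane 30 mm to the other side; pressing the tail down raises the arm. Held between two posts 12 mm thick (y), 48 mm apart, tops 8 mm above the pivot.
- jar: bystander: small screw-cap specimen jar, 40 dia x 60 tall, standing between the racks (mm); loose; origin at the centre of its underside
- cup: bystander: white plastic cup, 72 dia x 85 tall, behind the racks (mm); loose; origin at the centre of its underside
- spray: bystander: white bottle, 68 dia x 170 tall, at the right side (mm); loose; origin at the centre of its underside
- scanner: bystander: grey hand-held reader 100 x 60 x 42, at the left side (mm); loose; origin at the centre of its underside
Not all that is in view belongs to the job. What is shaped like the rack_full but orange or red is not meant.

How it is judged:
At the end, for the whole second after the job is handed in: The full rack's flag lies level with the disc on top and the empty rack's flag lies level with the ring on top, each within 10 degrees of its stop and still; the racks stand flat within 40 mm of where they began; no other thing has moved more than 40 mm or tipped (value of joint flag_full above 2.9716 rad and value of joint flag_empty below 0.17 rad and velocity of joint flag_full between -0.1 and 0.1 rad/s and velocity of joint flag_empty between -0.1 and 0.1 rad/s and distance of each of rack_full, rack_empty, jar, cup, spray, scanner from where it was at the start of the episode below 0.04 m and angle between each of rack_full, rack_empty's own z axis and vertical below 0.1 rad and angle between each of jar, cup, spray, scanner's own z axis and vertical below 0.2 rad); the robot touches nothing.
It fails at once if a rack is lifted or tipped (height (world z) of any of rack_full, rack_empty above 0.015 m or angle between any of rack_full, rack_empty's own z axis and vertical above 0.15 rad).
It fails at once if a rack is shoved more than 40 mm out of place (distance of any of rack_full, rack_empty from where it was at the start of the episode above 0.04 m).
It fails at once if another thing is lifted, pushed more than 40 mm or tipped over (height (world z) of any of jar, cup, spray, scanner above 0.02 m or distance of any of jar, cup, spray, scanner from where it was at the start of the episode above 0.04 m or angle between any of jar, cup, spray, scanner's own z axis and vertical above 0.5 rad).
It also fails if it takes over 72 s, if anything falls off the work surface, if the arm or the gripper's body presses on something with over 40 N, if the wrist force passes 120 N, or if a joint passes its speed limit or range.

## Working session

There is one attempt and no reset: what is moved stays moved. The work goes in short steps, Python scripts to look and compute and a tool call to move; the robot and the scene stay as the last step left them, time stands still between calls to the robot, and variables do not carry over. Pictures are saved under pics/ and viewed, about 8 in all and at most 12, crops included, and the job is handed in when it is done.

Besides the shell and the picture viewer there is one more tool, called after "Request:" in YAML: its name, and indented under it one key for each argument. move_arm: Moves the arm, as the interface text tells. Its arguments: {"type":"object","properties":{"moves":{"type":"array"},"squeeze":{"type":"number"}},"required":["moves"]}

```bash
mkdir -p pics; ls; python3 - <<'E'
from bench import telemetry, grab_frame, camera_params, r, boxes_of, trace, spot_point
import cv2, numpy as np
s=telemetry.read_state(); print(s['time_s'],s['eef_pos'],s['tool_rot'],s['gripper_width'],r.pinch_z)
for c in ['top','side']:
    im=grab_frame(c); cv2.imwrite(f'pics/{c}0.png',cv2.resize(im,(800,600)))
    p=camera_params(c); print(c,p['origin'])
    for n in ['rack_full','rack_empty','pivot_full','pivot_empty','jar','cup','spray','scanner']:
        print(n,[(np.round(d['at'],3).tolist(),round(d['score'],2)) for d in spot_point(n,c)][:4])
E
```

```text
pics
0.0 [0.28300067 0.58451878 0.23033599] [-0.8720744   1.39088139  0.87032385] 0.08578527845601323 -0.0187
top [0.26759521 0.07926863 1.35939121]
rack_full [([0.284, 0.234, 0.001], 0.97), ([0.52, 0.666, 0.0], 0.88), ([0.556, 0.214, 0.0], 0.82)]
rack_empty [([0.515, 0.224, 0.063], 0.73), ([0.563, -0.191, -0.001], 0.67)]
pivot_full [([0.56, 0.666, 0.061], 0.9), ([0.518, 0.222, 0.06], 0.84), ([0.286, 0.194, 0.06], 0.71), ([0.788, 0.121, -0.002], 0.25)]
pivot_empty [([0.523, -0.203, 0.06], 0.96)]
jar [([0.519, -0.004, 0.001], 0.44)]
cup [([0.789, 0.119, -0.006], 0.63)]
spray [([0.532, -0.508, -0.004], 0.8)]
scanner [([0.59, 0.462, 0.0], 0.97)]
side [ 0.08903607 -0.79724157  0.87231243]
rack_full [([0.52, 0.657, 0.0], 0.69), ([0.552, 0.219, -0.001], 0.66), ([0.287, 0.232, -0.007], 0.66)]
rack_empty [([0.568, -0.192, -0.002], 0.84)]
pivot_full [([0.282, 0.198, 0.06], 0.97), ([0.519, 0.223, 0.06], 0.79), ([0.558, 0.67, 0.061], 0.61)]
pivot_empty [([0.523, -0.202, 0.061], 0.83), ([0.794, 0.113, 0.0], 0.51), ([0.565, -0.19, -0.002], 0.24)]
jar [([0.792, 0.116, 0.002], 0.75), ([0.519, -0.007, 0.005], 0.74)]
cup [([0.793, 0.118, -0.002], 0.85)]
spray [([0.53, -0.504, 0.001], 0.69), ([0.793, 0.118, 0.0], 0.43)]
scanner [([0.588, 0.468, 0.001], 0.64)]
```

View pics/top0.png

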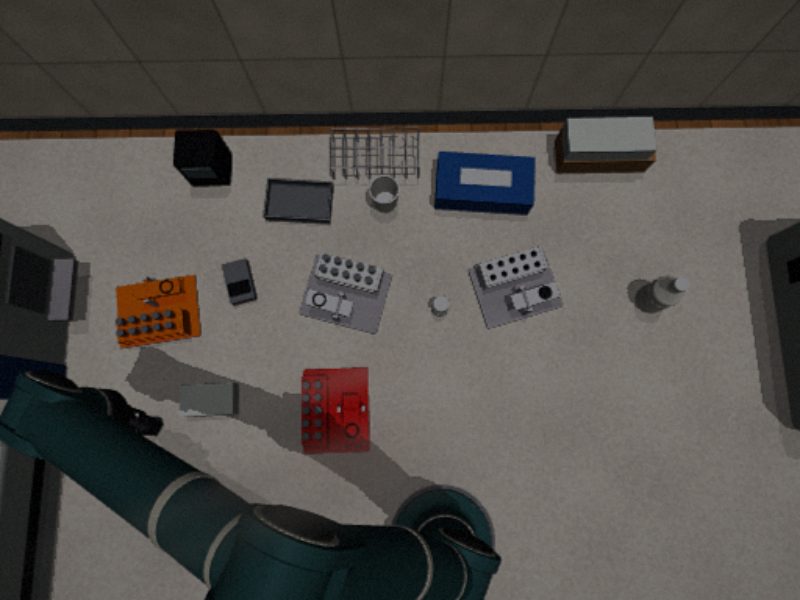

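View pics/side0.png

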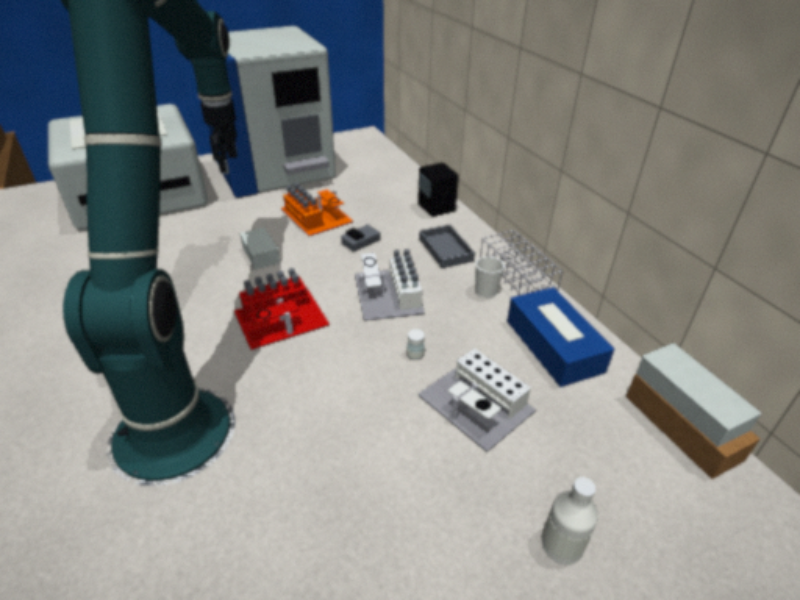

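The candidates for the full rack in the top picture are orange (158,310), red (335,410) and grey/white with capped tubes (347,290). The grey one fits: it isn't orange or red, and its ring shows on top at (319,299). The empty rack is at (515,287), with its disc showing at (545,292). Next I'll compute the approach and crop the candidates to confirm.

```bash
cat > h.py <<'E'
from bench import telemetry, grab_frame, camera_params, r, boxes_of, trace, spot_point
import cv2, numpy as np
from scipy.spatial.transform import Rotation as R
RACK={'full':(np.array([.519,.2225,0]),-0.23),'empty':(np.array([.523,-.2025,0]),0.26)}
def go(which,*pts):
    """tool-frame shifts (mm) to points (x,y,z mm in pivot-plan frame, z from bench), and total turn (deg)"""
    s=telemetry.read_state(); T=R.from_rotvec(s['tool_rot']); p=np.array(s['eef_pos'])
    c,yaw=RACK[which]; Z=R.from_euler('z',yaw)
    print('t',round(s['time_s'],2),'rackpos',np.round(1e3*Z.inv().apply(p-c)),'F',np.round(s['contact_force'],1),'w',round(s['gripper_width'],3))
    print('axes',T.as_matrix().round(2).tolist())
    best=None
    for sg in (1,-1):
        zx=sg*Z.apply([1,0,0]); x=np.array([0,0,-1.]); M=R.from_matrix(np.c_[x,np.cross(zx,x),zx])
        d=T.inv()*M
        if best is None or d.magnitude()<best[0].magnitude(): best=(d,M)
    print('turn',np.degrees(best[0].as_rotvec()).round(1))
    for q in pts:
        w=c+Z.apply(np.array(q)/1e3); print(q,'shift start-tool',np.round(1e3*T.inv().apply(w-p)),'final-tool',np.round(1e3*best[1].inv().apply(w-p))); p=w
E
python3 - <<'E'
from h import *
go('full',(0,-24,200),(0,-24,100),(0,-24,38))
a=cv2.imread('pics/top0.png')[230:470,90:580]; cv2.imwrite('pics/crop.png',cv2.resize(a,None,fx=1.6,fy=1.6,interpolation=3))
E
```

```text
t 0.9 rackpos [-312.  299.  231.] F [-0.5 -0.1  0.5] w 0.085
axes [[0.0, -0.9, 0.44], [0.0, 0.44, 0.9], [-1.0, -0.0, 0.0]]
turn [77.3  0.  -0. ]
(0, -24, 200) shift start-tool [  31. -375. -247.] final-tool [  31. -323.  312.]
(0, -24, 100) shift start-tool [100.   0.  -0.] final-tool [100.   0.   0.]
(0, -24, 38) shift start-tool [62.  0. -0.] final-tool [62.  0.  0.]
```

View pics/crop.png

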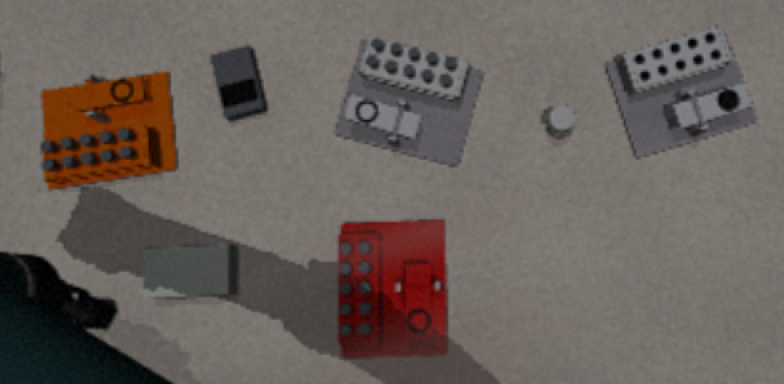

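The crop confirms it. The grey rack with capped tubes has its ring up at (367,112). The grey rack with empty holes has its disc up at (728,100). First move: turn and shut the hand.

Request:
move_arm:
  moves:
    - [0,0,0,10,0,0,0]
    - [0,0,0,10,0,0,0]
    - [0,0,0,10,0,0,0]
    - [0,0,0,10,0,0,0]
    - [0,0,0,10,0,0,0]
    - [0,0,0,10,0,0,0]
    - [0,0,0,10,0,0,0]
    - [0,0,0,8,0,0,0]

```text
time_s: 1.9
eef_pos: [0.2831, 0.5851, 0.2314]
tool_rot: [0.225, 1.56, -0.225]
contact_force: [-0.6, -0.3, -0.7]
gripper_width: -0.0004
```

Request:
move_arm:
  moves:
    - [0,-40,39,0,0,0,0]
    - [0,-40,39,0,0,0,0]
    - [0,-40,39,0,0,0,0]
    - [0,-40,39,0,0,0,0]
    - [5,-40,39,0,0,0,0]
    - [5,-40,39,0,0,0,0]
    - [10,-40,39,0,0,0,0]
    - [10,-43,39,0,0,0,0]

```text
time_s: 2.9
eef_pos: [0.4963, 0.1831, 0.2014]
tool_rot: [0.222, 1.557, -0.209]
contact_force: [1.0, 0.5, -0.9]
gripper_width: -0.0
```

```bash
python3 - <<'E'
from h import *
go('full',(0,-24,200),(0,-24,100),(0,-24,38))
cv2.imwrite('pics/w1.png',grab_frame('wrist'))
for n in ['pivot_full','rack_full']: print([(np.round(d['at'],3).tolist(),round(d['score'],2)) for d in spot_point(n,'wrist')])
E
```

```text
t 2.9 rackpos [-13. -44. 201.] F [ 1.   0.5 -0.9] w -0.0
axes [[0.0, 0.27, 0.96], [0.01, 0.96, -0.27], [-1.0, 0.01, 0.0]]
turn [-2.6  0.1 -0.5]
(0, -24, 200) shift start-tool [ 2. 20. 12.] final-tool [ 1. 20. 13.]
(0, -24, 100) shift start-tool [100.  -1.  -0.] final-tool [100.   0.   0.]
(0, -24, 38) shift start-tool [62. -1. -0.] final-tool [62.  0.  0.]
[([0.524, 0.221, 0.063], 0.82), ([0.284, 0.198, 0.058], 0.78)]
[([0.551, 0.213, -0.0], 0.85), ([0.286, 0.232, -0.004], 0.61)]
```

View pics/w1.png

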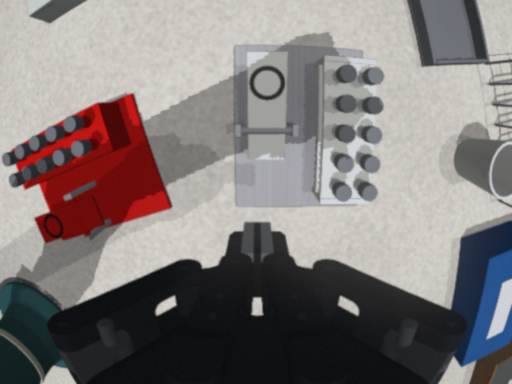

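The wrist picture shows the rack aligned with the tool. The ring is at (267,83), the post axis is at row 131 and the tail is at (262,150). I'll correct the yaw and pivot, then press the tail.

```bash
sed -i "s/\[.519,.2225,0\]),-0.23/[.5205,.222,0]),-0.265/" h.py; python3 - <<'E'
from h import *
go('full',(-5,-24,100),(-5,-24,66),(-5,-24,44))
E
```

```text
t 3.05 rackpos [-12. -46. 201.] F [-0.4  0.7 -1.1] w -0.0
axes [[0.0, 0.28, 0.96], [0.01, 0.96, -0.28], [-1.0, 0.01, 0.0]]
turn [-1.   0.1 -0.3]
(-5, -24, 100) shift start-tool [101.  22.   7.] final-tool [101.  22.   7.]
(-5, -24, 66) shift start-tool [34. -0. -0.] final-tool [34.  0.  0.]
(-5, -24, 44) shift start-tool [22. -0. -0.] final-tool [22.  0.  0.]
```

Request:
move_arm:
  moves:
    - [0,22,7,0,0,0,0]
    - [50,0,0,0,0,0,0]
    - [50,0,0,0,0,0,0]
    - [20,0,0,0,0,0,0]
    - [0,0,0,0,0,0,0]

```text
time_s: 3.68
eef_pos: [0.5096, 0.2097, 0.0798]
tool_rot: [0.225, 1.556, -0.205]
contact_force: [-0.7, 0.5, 1.1]
gripper_width: -0.0005
```

Request:
move_arm:
  moves:
    - [10,0,0,0,0,0,0]
    - [9,0,0,0,0,0,0]
    - [9,0,0,0,0,0,0]
    - [8,0,0,0,0,0,0]

```text
time_s: 4.18
eef_pos: [0.5121, 0.2115, 0.0471]
tool_rot: [0.227, 1.551, -0.201]
contact_force: [-1.7, -3.3, 3.5]
gripper_width: 0.0003
```

```bash
python3 - <<'E'
from h import *
go('full',(-5,-24,44))
p=grab_frame('side')[130:230,200:300]; w=grab_frame('wrist')
cv2.imwrite('pics/s2.png',np.hstack([cv2.resize(p,(384,384),interpolation=3),w[:, 100:500]]))
E
```

```text
t 4.17 rackpos [ -5. -12.  47.] F [-1.7 -3.3  3.5] w 0.0
axes [[0.01, 0.27, 0.96], [0.02, 0.96, -0.27], [-1.0, 0.02, 0.01]]
turn [-0.4  0.4 -1. ]
(-5, -24, 44) shift start-tool [  3. -12.   0.] final-tool [  3. -12.   0.]
```

View pics/s2.png

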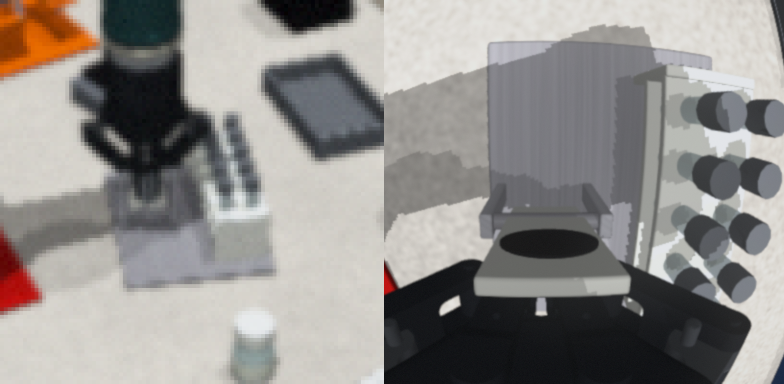

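The tail went down and the arm now stands steep, with its disc side facing the camera at (548,243). Next I back off, go over the top to the +y side and look at the angle.

Request:
move_arm:
  moves:
    - [0,-12,0,0,0,0,0]
    - [-40,-6,0,0,0,0,0]
    - [-55,0,0,0,0,0,0]
    - [-40,0,0,0,0,0,0]
    - [0,40,0,0,0,0,0]
    - [0,45,0,0,0,0,0]
    - [0,30,0,0,0,0,0]
    - [0,0,0,0,0,0,0]

```text
time_s: 5.28
eef_pos: [0.5368, 0.3029, 0.1899]
tool_rot: [0.234, 1.55, -0.198]
contact_force: [-0.7, -1.1, -0.8]
gripper_width: -0.0
```

```bash
python3 - <<'E'
from h import *
go('full',(-2,90,165),(-2,90,110),(-2,0,110))
p=grab_frame('side')[130:230,200:300]; w=grab_frame('wrist')
cv2.imwrite('pics/s3.png',np.hstack([cv2.resize(p,(384,384),interpolation=3),w[:, 100:500]]))
E
```

```text
t 5.28 rackpos [ -5.  82. 190.] F [-0.7 -1.1 -0.8] w -0.0
axes [[0.01, 0.27, 0.96], [0.02, 0.96, -0.27], [-1.0, 0.02, 0.01]]
turn [-0.6  0.4 -1.4]
(-2, 90, 165) shift start-tool [25.  7.  3.] final-tool [25.  8.  3.]
(-2, 90, 110) shift start-tool [55. -1. -0.] final-tool [55.  0.  0.]
(-2, 0, 110) shift start-tool [ -2. -90.   1.] final-tool [  0. -90.  -0.]
```

View pics/s3.png

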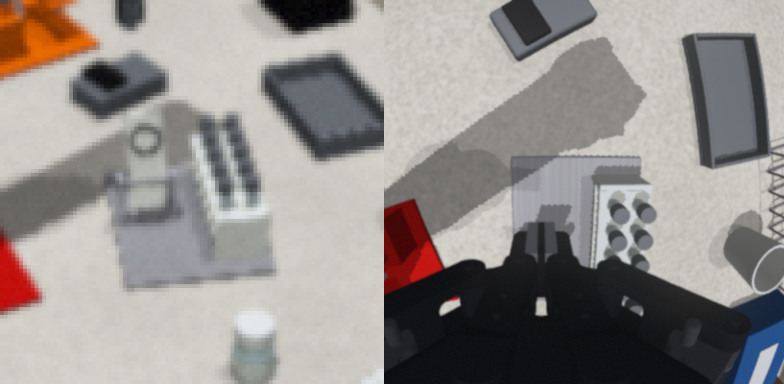

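The arm stands at about 55–60° with the ring facing the camera at (145,138). Going down behind it and pushing over to −y.

Request:
move_arm:
  moves:
    - [45,5,0,0,0,-1.4,0]
    - [42,0,0,0,0,0,0]
    - [0,0,0,0,0,0,0]
    - [0,-30,0,0,0,0,0]
    - [0,-25,0,0,0,0,0]
    - [0,-25,0,0,0,0,0]
    - [0,-25,0,0,0,0,0]
    - [0,-20,0,0,0,0,0]

```text
time_s: 6.38
eef_pos: [0.5082, 0.1766, 0.112]
tool_rot: [0.231, 1.542, -0.222]
contact_force: [0.4, -0.7, 0.3]
gripper_width: -0.0
```

```bash
python3 - <<'E'
from h import *
go('full',(-3,-45,105),(-3,-52,66))
E
```

```text
t 6.38 rackpos [ -0. -47. 112.] F [ 0.4 -0.7  0.3] w -0.0
axes [[0.02, 0.28, 0.96], [0.0, 0.96, -0.29], [-1.0, 0.01, 0.02]]
turn [-1.4  0.9 -0.5]
(-3, -45, 105) shift start-tool [ 7.  2. -3.] final-tool [ 7.  2. -3.]
(-3, -52, 66) shift start-tool [39. -7. -0.] final-tool [39. -7.  0.]
```

Request:
move_arm:
  moves:
    - [12,-2,-1,0,0,0,0]
    - [12,-2,-1,0,0,0,0]
    - [10,-2,0,0,0,0,0]
    - [7,0,0,0,0,0,0]
    - [0,0,0,0,0,0,0]

```text
time_s: 7.0
eef_pos: [0.5058, 0.1716, 0.0689]
tool_rot: [0.232, 1.541, -0.221]
contact_force: [0.6, -0.5, 0.6]
gripper_width: 0.0002
```

Request:
move_arm:
  moves:
    - [5,0,0,0,0,0,0]
    - [3,0,0,0,0,0,0]
    - [0,0,0,0,0,0,0]

```text
time_s: 7.38
eef_pos: [0.5062, 0.172, 0.0625]
tool_rot: [0.232, 1.542, -0.22]
contact_force: [-2.2, -1.3, 3.7]
gripper_width: -0.0001
```

Request:
move_arm:
  moves:
    - [3,0,0,0,0,0,0]
    - [3,0,0,0,0,0,0]

```text
time_s: 7.62
eef_pos: [0.5064, 0.172, 0.0615]
tool_rot: [0.235, 1.544, -0.218]
contact_force: [-11.4, -4.8, 37.2]
gripper_width: -0.0006
```

Force of 37 N shows the flag is against its stop. Lifting off and moving over to the empty rack.

Request:
move_arm:
  moves:
    - [-40,0,0,0,0,0,0]
    - [-50,0,0,0,0,0,0]
    - [-45,0,0,0,0,0,0]
    - [0,0,0,-10,0,0,0]
    - [0,0,0,-10,0,0,0]
    - [0,0,0,-10,0,0,0]

```text
time_s: 8.38
eef_pos: [0.505, 0.1724, 0.2029]
tool_rot: [-0.19, 1.541, 0.204]
contact_force: [-0.4, -0.1, -0.7]
gripper_width: 0.0001
```

```bash
python3 - <<'E'
from h import *
go('empty',(-5,60,190))
E
```

```text
t 8.38 rackpos [ 79. 367. 203.] F [-0.4 -0.1 -0.7] w 0.0
axes [[0.02, -0.25, 0.97], [0.01, 0.97, 0.25], [-1.0, 0.01, 0.02]]
turn [-0.5  1.3 -0.4]
(-5, 60, 190) shift start-tool [   9. -308.  -82.] final-tool [  13. -307.  -84.]
```

Request:
move_arm:
  moves:
    - [0,-52,-10,0,1.3,0,0]
    - [0,-52,-10,0,0,0,0]
    - [0,-52,-10,0,0,0,0]
    - [0,-52,-10,0,0,0,0]
    - [0,-52,-11,0,0,0,0]
    - [0,-52,-11,0,0,0,0]
    - [0,-50,-11,0,0,0,0]
    - [0,-50,-11,0,0,0,0]

```text
time_s: 9.38
eef_pos: [0.532, -0.2527, 0.1997]
tool_rot: [-0.202, 1.557, 0.217]
contact_force: [0.9, 0.8, 0.1]
gripper_width: -0.0001
```

```bash
python3 - <<'E'
from h import *
go('empty',(-5,24,190))
s=grab_frame('side')
w=grab_frame('wrist')
for n in ['pivot_empty','rack_empty']: print([(np.round(d['at'],3).tolist(),round(d['score'],2)) for d in spot_point(n,'wrist')])
cv2.imwrite('pics/s4.png',np.hstack([cv2.resize(s[130:230,200:300],(384,384),interpolation=3),w[:, 100:500]]))
E
```

```text
t 9.38 rackpos [ -4. -51. 200.] F [0.9 0.8 0.1] w -0.0
axes [[0.0, -0.26, 0.96], [0.01, 0.96, 0.26], [-1.0, 0.01, 0.01]]
turn [ 0.4  0.3 -0.5]
(-5, 24, 190) shift start-tool [10. 75. -0.] final-tool [10. 75. -1.]
[([0.522, -0.204, 0.06], 0.65)]
[]
```

View pics/s4.png

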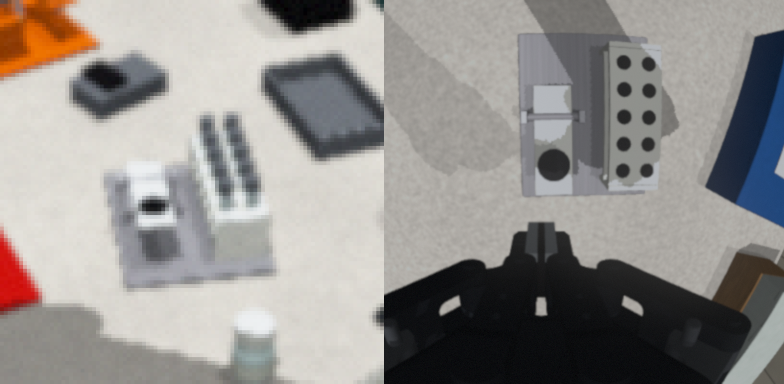

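The full flag now shows its disc at (152,205), lying level. The empty rack is aligned, with its disc at (554,165) and tail at (552,98). Doing the same there, mirrored.

Request:
move_arm:
  moves:
    - [0,37,0,0,0,0,0]
    - [0,34,0,0,0,0,0]
    - [0,0,0,0,0,0,0]
    - [50,0,0,0,0,0,0]
    - [50,0,0,0,0,0,0]
    - [18,0,0,0,0,0,0]
    - [0,0,0,0,0,0,0]

```text
time_s: 10.45
eef_pos: [0.5166, -0.1711, 0.0797]
tool_rot: [-0.21, 1.551, 0.229]
contact_force: [0.6, -0.4, 0.3]
gripper_width: -0.0002
```

```bash
python3 - <<'E'
from h import *
go('empty',(-5,20,46))
E
```

```text
t 10.45 rackpos [ 2. 32. 80.] F [ 0.6 -0.4  0.3] w -0.0
axes [[0.01, -0.28, 0.96], [0.01, 0.96, 0.28], [-1.0, 0.01, 0.01]]
turn [ 1.1  0.6 -0.6]
(-5, 20, 46) shift start-tool [ 33. -12.  -7.] final-tool [ 34. -12.  -7.]
```

Request:
move_arm:
  moves:
    - [0,-12,-7,0,0,0,0]
    - [9,0,0,0,0,0,0]
    - [9,0,0,0,0,0,0]
    - [9,0,0,0,0,0,0]
    - [8,0,0,0,0,0,0]

```text
time_s: 11.08
eef_pos: [0.5164, -0.186, 0.047]
tool_rot: [-0.211, 1.544, 0.227]
contact_force: [-0.9, 2.6, 4.4]
gripper_width: 0.0
```

```bash
python3 - <<'E'
from h import *
go('empty',(-5,26,46))
E
```

```text
t 11.07 rackpos [-2. 18. 47.] F [-0.9  2.6  4.4] w 0.0
axes [[0.01, -0.28, 0.96], [0.01, 0.96, 0.28], [-1.0, 0.01, 0.02]]
turn [ 1.1  1.  -0.5]
(-5, 26, 46) shift start-tool [ 1.  8. -3.] final-tool [ 1.  8. -3.]
```

Request:
move_arm:
  moves:
    - [0,12,-2,0,0,0,0]
    - [-40,6,0,0,0,0,0]
    - [-55,0,0,0,0,0,0]
    - [-40,0,0,0,0,0,0]
    - [0,-45,0,0,0,0,0]
    - [0,-45,0,0,0,0,0]
    - [0,-30,0,0,0,0,0]
    - [0,0,0,0,0,0,0]

```text
time_s: 12.08
eef_pos: [0.5408, -0.2802, 0.1838]
tool_rot: [-0.215, 1.544, 0.238]
contact_force: [0.0, 1.0, -0.0]
gripper_width: 0.0002
```

```bash
python3 - <<'E'
from h import *
go('empty',(-3,-85,108))
print(camera_params('wrist')['T_tool_cam'])
w=grab_frame('wrist')
cv2.imwrite('pics/s5.png',np.hstack([cv2.resize(grab_frame('side')[210:300,255:355],(427,384),interpolation=3),w[:,130:430]]))
E
```

```text
t 12.07 rackpos [ -3. -80. 184.] F [ 0.  1. -0.] w 0.0
axes [[0.01, -0.28, 0.96], [0.02, 0.96, 0.28], [-1.0, 0.01, 0.02]]
turn [ 1.6  1.  -0.7]
(-3, -85, 108) shift start-tool [76. -6. -2.] final-tool [76. -5. -0.]
[[ 2.08777443e-03 -2.66578183e-01  9.63811036e-01 -1.42164481e-01]
 [-1.04094812e-03 -9.63813194e-01 -2.66576525e-01  6.71485068e-02]
 [ 9.99997279e-01 -4.46725630e-04 -2.28971860e-03  1.38975852e-03]
 [ 0.00000000e+00  0.00000000e+00  0.00000000e+00  1.00000000e+00]]
```

View pics/s5.png

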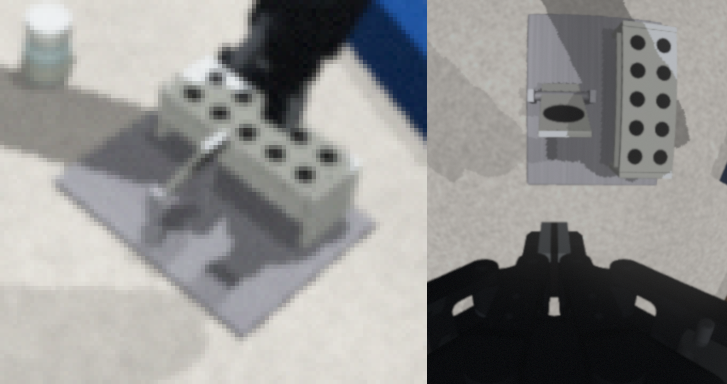

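The empty flag is raised to about 55–60°, its edge running (155,200)–(220,140). Pushing it over to +y.

Request:
move_arm:
  moves:
    - [40,-5,0,0,0,0,0]
    - [36,0,0,0,0,0,0]
    - [0,0,0,0,0,0,0]
    - [0,30,0,0,0,0,0]
    - [0,25,0,0,0,0,0]
    - [0,25,0,0,0,0,0]
    - [0,25,0,0,0,0,0]
    - [0,20,0,0,0,0,0]

```text
time_s: 13.18
eef_pos: [0.5098, -0.1508, 0.1163]
tool_rot: [-0.221, 1.531, 0.248]
contact_force: [0.1, -0.5, 0.6]
gripper_width: 0.0001
```

```bash
python3 - <<'E'
from h import *
go('empty',(-3,50,66))
E
```

```text
t 13.18 rackpos [  1.  53. 116.] F [ 0.1 -0.5  0.6] w 0.0
axes [[0.02, -0.3, 0.95], [0.02, 0.96, 0.3], [-1.0, 0.01, 0.03]]
turn [ 2.3  1.6 -0.8]
(-3, 50, 66) shift start-tool [50. -4. -5.] final-tool [50. -3. -4.]
```

Request:
move_arm:
  moves:
    - [12,0,-2,0,0,0,0]
    - [12,0,-2,0,0,0,0]
    - [12,-1,0,0,0,0,0]
    - [10,0,0,0,0,0,0]
    - [4,0,0,0,0,0,0]
    - [0,0,0,0,0,0,0]

```text
time_s: 13.92
eef_pos: [0.5087, -0.1523, 0.0647]
tool_rot: [-0.222, 1.528, 0.248]
contact_force: [0.7, -0.8, 0.7]
gripper_width: 0.0002
```

Request:
move_arm:
  moves:
    - [4,0,0,0,0,0,0]
    - [0,0,0,0,0,0,0]

```text
time_s: 14.18
eef_pos: [0.5092, -0.1525, 0.0626]
tool_rot: [-0.221, 1.527, 0.249]
contact_force: [-3.0, 1.3, 5.7]
gripper_width: 0.0001
```

Request:
move_arm:
  moves:
    - [3,0,0,0,0,0,0]
    - [2,0,0,0,0,0,0]

```text
time_s: 14.42
eef_pos: [0.5094, -0.1525, 0.062]
tool_rot: [-0.218, 1.526, 0.251]
contact_force: [-9.0, 2.9, 23.8]
gripper_width: -0.0002
```

Request:
move_arm:
  moves:
    - [-40,0,0,0,0,0,0]
    - [-55,0,0,0,0,0,0]
    - [-50,0,0,0,0,0,0]
    - [-30,-60,-40,0,0,0,0]
    - [0,-60,-40,0,0,0,0]
    - [0,-60,-40,0,0,0,0]
    - [0,0,0,0,0,0,0]

```text
time_s: 15.3
eef_pos: [0.4527, -0.3397, 0.2321]
tool_rot: [-0.226, 1.518, 0.251]
contact_force: [-0.0, 0.3, -0.3]
gripper_width: 0.0001
```

```bash
python3 - <<'E'
from h import *
s=telemetry.read_state(); print(s['time_s'],s['eef_pos'],s['contact_force'])
a=grab_frame('side'); b=grab_frame('top')
for n in ['rack_full','rack_empty','pivot_full','pivot_empty','jar','cup','spray','scanner']:
    print(n,[(np.round(d['at'],3).tolist(),round(d['score'],2)) for d in spot_point(n,'side')+spot_point(n,'top')])
cv2.imwrite('pics/s6.png',np.hstack([cv2.resize(a[150:300,220:360],(392,420),interpolation=3),cv2.resize(b[150:220,180:370],(400,420*70*400//(190*420)),interpolation=3) if 0 else cv2.copyMakeBorder(cv2.resize(b[150:220,180:370],(400,147),interpolation=3),0,273,0,0,0)]))
E
```

```text
15.3 [ 0.45267305 -0.33973877  0.23210991] [-0.00698096  0.32863869 -0.28610591]
rack_full [([0.552, 0.219, 0.001], 0.91), ([0.521, 0.667, -0.003], 0.97), ([0.558, 0.216, -0.002], 0.72), ([0.284, 0.236, -0.001], 0.71)]
rack_empty [([0.563, -0.193, 0.001], 0.94)]
pivot_full [([0.515, 0.222, 0.06], 0.94), ([0.284, 0.195, 0.061], 0.94), ([0.56, 0.669, 0.062], 0.7), ([0.519, -0.011, 0.005], 0.6), ([0.586, 0.472, -0.002], 0.17), ([0.286, 0.196, 0.062], 0.76), ([0.563, 0.665, 0.059], 0.73), ([0.517, 0.224, 0.063], 0.64)]
pivot_empty [([0.525, -0.201, 0.066], 0.55), ([0.526, -0.203, 0.058], 0.56)]
jar [([0.521, -0.008, 0.004], 0.61), ([0.53, -0.507, -0.002], 0.16), ([0.518, -0.006, 0.003], 0.59)]
cup [([0.788, 0.12, -0.003], 0.86)]
spray [([0.532, -0.507, -0.003], 0.64)]
scanner [([0.587, 0.466, -0.002], 0.62), ([0.566, -0.193, 0.0], 0.5), ([0.589, 0.46, -0.001], 0.66)]
```

View pics/s6.png

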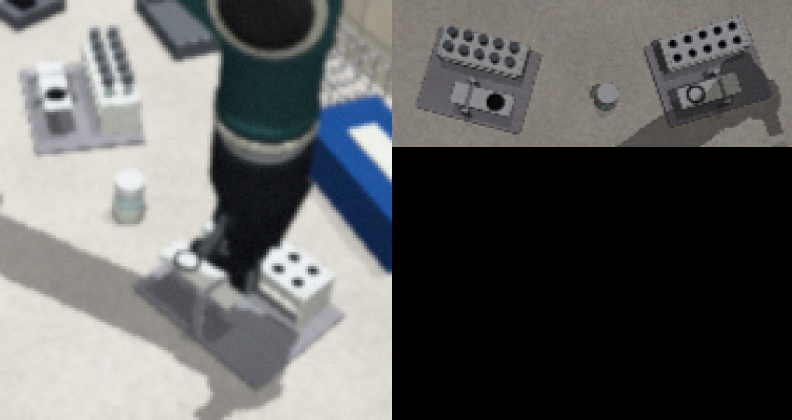

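The full flag shows its disc at (495,101) and the empty flag its ring at (695,95). Nothing else has moved and the arm is clear, so I'm handing in.

```bash
python3 -c "
from bench import r; print(r.job_done())"
```

```text
the job is handed in; nothing more can be done
None
```

I flipped both flags and handed the job in at about 16 s of the 72 s allowed. The full rack now shows the solid disc on top and the empty rack shows the open ring. For each flag I pressed the tail down with the shut fingertips, pushed the arm over the pivot, and pressed it down until it met the stop.

- **Level against the stop:** both flags stopped at almost the same fingertip height, 61.5 mm for the full rack (37 N) and 62.0 mm for the empty rack (24 N). I did not measure the angles directly. They are inferred from those heights and the force rise.
- **Racks and bystanders:** both racks, the jar, cup, spray and scanner were found within about 1 cm of where they started, which is mostly detection scatter. I never lifted or gripped a rack.
- **Robot clear:** the arm was away from everything, with the contact force near zero.
- **Detections that disagreed:** the networks also reported the orange and red look-alike racks, and gave a few weak false hits, such as `pivot_full` at the jar. I ruled these out against the pictures. In the last side view the arm partly hid the empty rack, but the top view showed its ring clearly.

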